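Set out the red reorder flag on the storeroom riser

ROBOT

A 6-joint arm with a two-finger parallel gripper is mounted at the origin on the work surface. World frame = base frame: x ahead of the robot, y to its left, z up, the work surface at z = 0. Lengths are in mm, angles in rad, forces in N, time in s.
With the tool pointing down it reaches from about 350 to 975 mm from the base axis. Payload 7.1 kg.
Tool frame: the origin (TCP) lies between the finger pads; the fingertips stand 8 mm ahead of it and the grasp point (between the pads) lies 11 mm behind it; x points along the fingers, y is the direction in which the jaws open and shut, and the axes are right-handed (so a half turn about x gives the same grasp; the last joint's range is limited). The gripper opens to 88 mm and grips with 3 to 60 N. Pads are 20 mm wide; open, the fingers measure 115 mm over their backs; the gripper's body (75 mm by 178 mm) begins 61 mm behind the grasp point.
Start: joints at [1.16, 0.423, 1.63, -0, 1.089, -0.019], TCP at [238.626, 577.635, 230.675] pointing down, gripper open.
Joint ranges: [-3, 3], [-0.9, 2.11], [0.09, 2.58], [-1.31, 4.45], [0.11, 2.69], [-2.54, 2.54]. Speed limits (rad/s): [2.39, 2.39, 3.01, 3.14, 3.14, 3.14].

INTERFACE

Orientations are given as a rotation vector (axis times angle).
In Python, from workcell import ctrl gives the robot as it stands.
- The arm moves only by the tool apply_moves, never from a script. Its argument "increments" is a list of rows, each an object with "gripper": the opening in per cent of the stroke, from 0 (shut) to 100 (fully open); "delta_pos": the shift along the tool's x, y, z in cm, a list of three; "dr": the turn, a rotation vector about the tool's x, y, z in rad, a list of three. In form: [{"gripper": gripper, "delta_pos": [dx, dy, dz], "dr": [ax, ay, az]}, ...]. A call has exactly 5 rows; each row shifts and turns the commanded pose from where the row before left it, along the tool's axes as they then stand; what a row does not reach is not made up. A row lasts 1/12 s, in which the tool goes at most 41.7 mm and 7.16 degrees, less where a joint would pass 70% of its speed; a pose out of reach is approached as far as the arm can. A call with a gripper value outside its range is refused whole. The fingers move at their own pace and stop on an object; the grip force is fixed at half the most. Time passes only in rows, so rows that do not move let the fingers close, or fill a call up. It gives the time, the measured TCP pose, the force and the opening at its end, in the units of the state.
- ctrl.get_obs(): the state, without advancing time (a new reading comes with each control period).
- ctrl.get_image(name): name is "side" or "top"; returns a dict with "img" (384x512x3 uint8, red, green, blue), "range_z" (384x512 float32, mm along the optical axis (not along the pixel's ray), 0 where there is no reading), "mtx" (3x3 intrinsics, pixels), "rvec" (rotation vector, rad) and "tvec" (3), from world to camera coordinates, as OpenCV has them. Camera axes: x right, y down, z forward; pixel columns grow to the right and rows downward; lengths in mm; the calibration is good to about 2 mm. A picture is of the moment at which its call begins.
- ctrl.close_job(): hands the job in, once; it reports no verdict.
The state is a dict: "t": time; "qpos": joint angles; "qvel": joint speeds; "joint_torque": joint torques, N m; "ee_pos": TCP position; "orientation": TCP orientation; "ft_force": force on the tool from outside, world axes, zero at the start; "moment": the same for the moment, N m; "width": finger opening in mm.
Only numpy, scipy, OpenCV 4.12 (cv2) and the standard library are available. Lean on these libraries where they do the work, as an engineer would, in place of code of your own. Each camera call takes 0.05 s, during which the arm holds its last target. There are 200 camera calls.

TASK

On the low metal riser, put out the red reorder flag: with your fingertips push the flat plate that has a red end, sliding it over the riser top to the far edge until its whole red end sticks out past the edge and all of its white part is still on the riser, so that the line between red and white lies along the edge. Only slide it, never lift or tip it, and leave the blue-ended flag, the tin and the jars where they are. Then let go and take the hand clear.

Things in the scene. Friction and masses are not known exactly. Their poses are not given: they have to be found in the camera images.
- riser: low fixed display riser: a flat bare metal top 300 mm (its x) by 640 mm (its y) and 20 mm thick, on four legs, its top face 100 mm above the work surface. Origin: centre of its footprint, on the work surface. Its x axis points away from the robot (turned by up to about 0.15 rad), to the far edge, 150 mm from the origin
- edge (a point): middle of the riser's far upper edge, at the height of the riser top; axes as the riser's: x points outward over the edge, y runs along the edge, z up
- red_flag: loose rigid plastic plate, 120 mm long (its x), 100 wide (its y), 8 thick, 80 to 155 g, lying flat on the riser; the last 40 mm at its +x end (toward the far edge) are red, the other 80 white. Origin: centre of its underside, 60 mm from its front and rear edges. Starts turned up to 0.25 rad to the riser, its front 25 to 65 mm short of the far edge. Slides with friction, stops when the push stops
- red_flag_line (a point): on the red flag: middle of the straight line between red and white on its upper face, 20 mm ahead (+x) of the plate's origin and 8 mm above its underside
- blue_flag: loose plate of the same size with a blue end; lies on the riser beside the red one, about 260 mm to its left or right (which side varies); not to be moved. Origin: centre of its underside
- tin: squat brass-coloured tin with a red band, 60 mm in diameter, 42 mm tall, standing on the riser between the two flags; not to be moved. Origin: centre of its underside
- sauce_jar: amber jar with yellow lid, 52 mm in diameter, 55 mm tall, standing near the riser's left (+y) end; not to be moved. Origin: centre of its underside
- pickle_jar: green jar with white lid, 52 mm in diameter, 55 mm tall, standing near the riser's right (-y) end; not to be moved. Origin: centre of its underside
Mind the look-alikes: they are no part of the job. What is shaped like the red_flag but purple is not meant.

How it is judged:
By the outcome, as a careful person would: the job done as asked, in the order asked, and still so for the second after the job is handed in, with the robot touching nothing.
It also fails if it takes over 38 s, if anything falls off the work surface, if the arm or the gripper's body presses on something with over 40 N, if the wrist force passes 120 N, or if a joint passes its speed limit or range.

## Working session

There is one attempt and no reset: what is moved stays moved. The work goes in short steps, Python scripts to look and compute and a tool call to move; the robot and the scene stay as the last step left them, time stands still between calls to the robot, and variables do not carry over. Pictures are saved under pics/ and viewed, about 8 in all and at most 12, crops included, and the job is handed in when it is done.

Besides the shell and the picture viewer there is one more tool, called after "Call:" by a JSON object that holds its "method" and its "body", one argument or row to a line. apply_moves: Moves the arm, as the interface text tells. Its arguments: {"type":"object","properties":{"increments":{"type":"array","items":{"type":"object","properties":{"gripper":{"type":"number"},"delta_pos":{"type":"array","items":{"type":"number"}},"dr":{"type":"array","items":{"type":"number"}}}}}},"required":["increments"]}

```bash
mkdir -p pics; cat > h.py <<'E'
import numpy as np, cv2
from workcell import ctrl
def grab(n):
    d=ctrl.get_image(n); return d
def save(d,f,crop=None,s=1):
    im=d["img"][:,:,::-1]
    if crop: x0,y0,x1,y1=crop; im=im[y0:y1,x0:x1]
    cv2.imwrite("pics/"+f,cv2.resize(im,None,fx=s,fy=s,interpolation=cv2.INTER_CUBIC))
def ray(d,uv,z):
    R=cv2.Rodrigues(np.array(d["rvec"],float))[0];t=np.array(d["tvec"],float).ravel()
    p=cv2.undistortPoints(np.array(uv,float).reshape(-1,1,2),np.array(d["mtx"]),None).reshape(-1,2)
    r=np.c_[p,np.ones(len(p))]@R; c=-R.T@t
    return c+r*((z-c[2])/r[:,2])[:,None]
E
python3 - <<'E'
from h import *
for n in("top","side"):
    d=grab(n); np.save(n+".npy",d,allow_pickle=True); save(d,n+"0.png",s=1.5)
    R=cv2.Rodrigues(np.array(d["rvec"],float))[0]; print(n,-R.T@np.array(d["tvec"]).ravel())
o=ctrl.get_obs(); print(o)
E
```

```text
top [497.21753834  13.90877807 914.97619679]
side [ 561.76859636 -621.42647978  776.89417241]
{'t': 0.1, 'qpos': array([ 1.15996267e+00,  4.23775210e-01,  1.63058256e+00, -3.21241992e-05,
        1.08860127e+00, -1.90163070e-02]), 'qvel': array([ 0.00100639, -0.00107309, -0.00253431,  0.00051866, -0.00087634,
        0.00146979]), 'joint_torque': array([-3.14750914e-04, -5.45605087e+01, -2.74325019e+01,  6.46156934e-02,
        1.87500031e-02, -4.01794557e-05]), 'ee_pos': array([238.47039224, 577.19931702, 229.98487504]), 'orientation': array([ 0.30631687,  1.54911889, -0.30843449]), 'ft_force': array([ 0.28359289,  0.63454236, -0.23497548]), 'moment': array([-0.00902882, -0.0149839 ,  0.05790425]), 'width': 87.52903209530437}
```

View pics/top0.png

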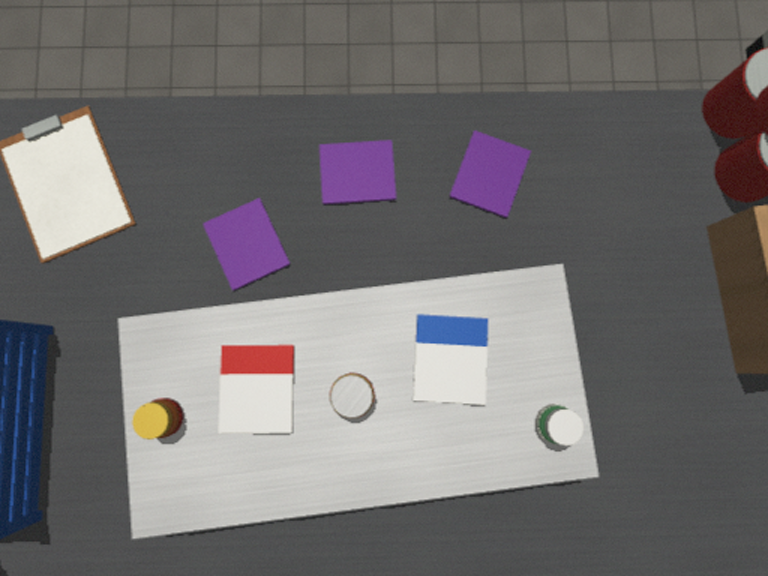

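View pics/side0.png

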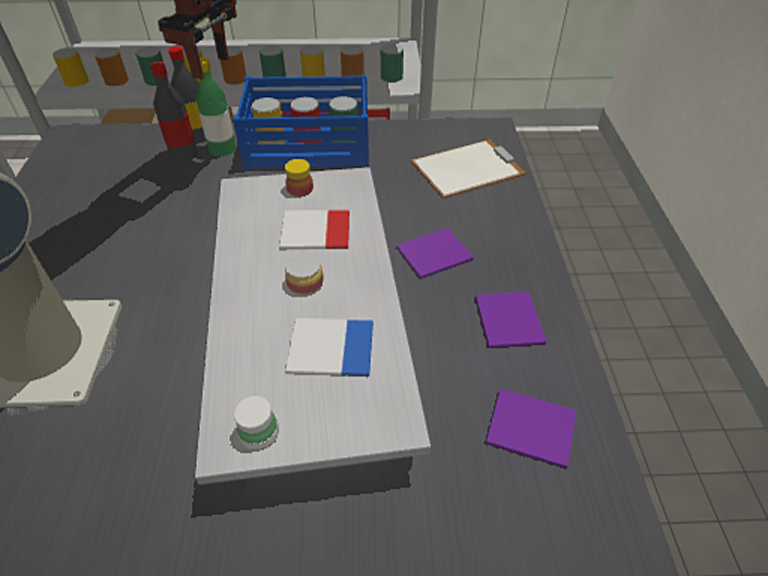

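The top view shows the red-ended plate at about (257,390) in the 1.5x picture. The blue-ended plate is at (452,360), the tin at (352,396), and the sauce and pickle jars at (157,420) and (562,427). Three all-purple plates lie on the table at (245,245), (357,172) and (490,174). Only the first has a red end on white and lies on the riser, so it is the one meant. I'll measure it and confirm with a crop.

```bash
cat >> h.py <<'E'
def measure(d,verbose=True,roi=None):
    im=d["img"]; hsv=cv2.cvtColor(im,cv2.COLOR_RGB2HSV); H,S,V=cv2.split(hsv)
    R=im[...,0].astype(int);G=im[...,1].astype(int);B=im[...,2].astype(int)
    red=((R>120)&(G<80)&(B<80)).astype(np.uint8)
    red[:,350:]=0
    n,l,st,c=cv2.connectedComponentsWithStats(red); k=1+np.argmax(st[1:,4])
    cn=max(cv2.findContours((l==k).astype(np.uint8),0,1)[0],key=cv2.contourArea)
    rr=cv2.minAreaRect(cn.astype(np.float32))
    return rr,cv2.boxPoints(rr),red,im
E
python3 - <<'E'
from h import *
d=np.load("top.npy",allow_pickle=True).item()
im=d["img"]; rr,bx,red,_=measure(d); print(rr)
P=ray(d,bx,108); print(P.round(1))
c=ray(d,[rr[0]],108)[0]
print("red sides",[np.linalg.norm(P[i]-P[i-1]).round(1) for i in range(4)],c.round(1))
# white part
w=(im.min(2)>222).astype(np.uint8)
x,y=map(int,rr[0]); print("px red,white,metal",im[y,x],im[y+25,x],im[y,x-50],im[y+55,x])
# riser far edge: per-column first bright row
g=cv2.GaussianBlur(im,(3,3),0).min(2).astype(float)
pts=[]
for u in range(90,366,4):
    r0=int(213-(u-79)*37/297)
    col=g[r0-15:r0+15,u]; k=np.argmax(np.diff(col)); pts.append((u,r0-15+k+.5))
E_=ray(d,pts,100); vx,vy,x0,y0=cv2.fitLine(E_[:,:2].astype(np.float32),cv2.DIST_HUBER,0,.01,.01).ravel()
if vy<0:vx,vy=-vx,-vy
n=np.array([vy,-vx]); res=(E_[:,:2]-[x0,y0])@n
print("edge yaw",np.arctan2(-vx,vy),"pt",x0,y0,"res",np.abs(res).max(),np.std(res))
print("normal",n,"edge offset",n@[x0,y0])
cor=ray(d,np.array([(118,319),(563,264),(598,477),(132,538)])/1.5,100);print(cor.round(0))
# depths
z=d["range_z"];print("z red, metal",z[y,x],z[y,x-50])
save(d,"crop0.png",(60,170,420,370),2)
E
```

```text
((171.49998474121094, 239.5), (46.99999237060547, 16.999996185302734), -0.0)
[[489.1 229.5 108. ]
 [524.3 230.1 108. ]
 [522.3 132.  108. ]
 [487.1 131.9 108. ]]
red sides [np.float64(97.6), np.float64(35.2), np.float64(98.2), np.float64(35.2)] [505.6 180.9 108. ]
px red,white,metal [197  65  61] [226 224 218] [202 202 197] [201 201 196]
edge yaw 0.10636789 pt 600.3716 75.865814 res 1.095812653317887 0.6985966900926032
normal [0.9943483  0.10616744] edge offset 605.03296
[[ 566.  380.  100.]
 [ 634. -257.  100.]
 [ 335. -287.  100.]
 [ 270.  349.  100.]]
z red, metal 797.3334 805.62396
```

View pics/crop0.png

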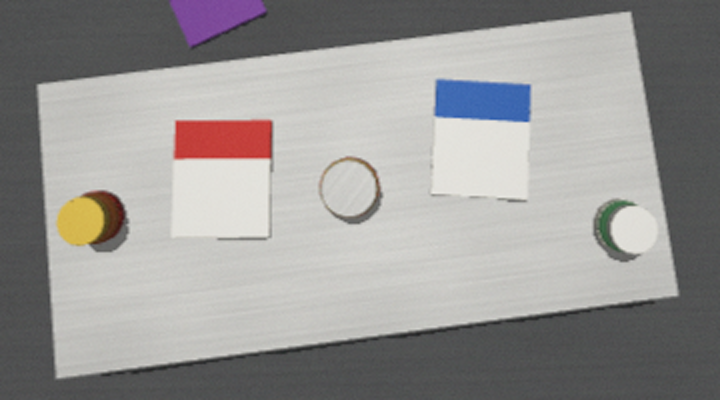

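The crop confirms it: the red-and-white plate sits at crop (222,180), with red on the far side. The riser corners give about 640 x 302 mm, which matches. Next I'll make a subpixel measurement of the flag and work out the approach.

```bash
cat >> h.py <<'E'
from scipy.spatial.transform import Rotation as Ro
def fit(d,ch,p0,p1,hw,z,sub=0.1,sgn=0):
    """subpixel step edge near px segment p0-p1, search +-hw px along normal; returns world pts, line"""
    im=d["img"][...,ch].astype(np.float32); p0,p1=np.array(p0,float),np.array(p1,float)
    t=(p1-p0)/np.linalg.norm(p1-p0); nn=np.array([-t[1],t[0]]); s=np.arange(-hw,hw+.01,.25); pts=[]
    for f in np.linspace(.06,.94,40):
        q=p0+f*(p1-p0)+s[:,None]*nn
        v=cv2.remap(im,q[:,0].astype(np.float32)[None],q[:,1].astype(np.float32)[None],cv2.INTER_LINEAR).ravel()
        lo,hi=v[:4].mean(),v[-4:].mean(); m=(lo+hi)/2
        k=np.where((v[:-1]-m)*(v[1:]-m)<=0)[0]
        if abs(hi-lo)<15 or len(k)==0: continue
        k=k[0]; ss=s[k]+.25*(v[k]-m)/(v[k]-v[k+1]+1e-9); pts.append(p0+f*(p1-p0)+ss*nn)
    W=ray(d,pts,z)[:,:2]; L=cv2.fitLine(W.astype(np.float32),cv2.DIST_HUBER,0,.01,.01).ravel()
    return W,L[:2]*(1 if L[1]>0 else -1),L[2:]
def edge(d,col=(90,366)):
    f=lambda u:212.7-(u-79)*36.7/297
    return fit(d,1,(col[0],f(col[0])),(col[1],f(col[1])),5,100)
def report(o):
    R=Ro.from_rotvec(o["orientation"]).as_matrix(); print("t",o["t"],"tcp",o["ee_pos"].round(1),"F",o["ft_force"].round(1),"w",round(o["width"],1)); return R
E
python3 - <<'E'
from h import *
d=np.load("top.npy",allow_pickle=True).item()
C=lambda x,y:(x/2+60,y/2+170)
W,t,p=edge(d); n=np.array([t[1],-t[0]]); print("edge n",n,"yaw",np.arctan2(n[1],n[0]),"off",n@p,"std",np.std((W-p)@n))
segs=dict(front=(C(175,121),C(272,121)),line=(C(174,158),C(271,158)),rear=(C(171,237),C(269,237)),left=(C(175,121),C(172,237)),right=(C(272,121),C(269,237)))
L={}
for k,(a,b) in segs.items():
    try:
        W,tt,pp=fit(d,1,a,b,4,108); L[k]=(tt,pp); print(k,len(W),tt,pp,"resid",np.std((W-pp)@[tt[1],-tt[0]]).round(2))
    except Exception as e: print(k,e)
o=ctrl.get_obs(); R=report(o); print(R.round(3)); print(ray(d,[C(350,188)],142),ray(d,[C(80,220)],155))
E
```

```text
edge n [0.99449617 0.10477312] yaw 0.10496576 off 605.0704 std 0.14319732580336347
front 40 [0.01535828 0.99988204] [525.8287  179.18716] resid 0.1
line 40 [0.02003627 0.99979925] [486.54144 180.55719] resid 0.16
rear 40 [0.00999787 0.99995   ] [407.88504 191.67561] resid 0.21
left 39 [-0.9997118   0.02400593] [462.33307 233.01031] resid 0.33
right 39 [-0.9977528   0.06700318] [462.3747 133.6831] resid 1.16
t 0.1 tcp [238.5 577.2 230. ] F [ 0.3  0.6 -0.2] w 87.5
[[-0.001  0.382  0.924]
 [-0.001  0.924 -0.382]
 [-1.    -0.001  0.   ]]
[[454.45609606  47.59480205 142.        ]] [[430.14217848 308.45713968 155.        ]]
```

```bash
python3 - <<'E'
from h import *
d=np.load("side.npy",allow_pickle=True).item(); z=d["range_z"]; K=np.array(d["mtx"])
R=cv2.Rodrigues(np.array(d["rvec"],float))[0];t=np.array(d["tvec"],float).ravel()
v,u=np.mgrid[:384,:512]; P=(np.stack([(u-K[0,2])/K[0,0]*z,(v-K[1,2])/K[1,1]*z,z],-1)-t)@R
m=(z>0)&(P[...,2]>115)&(P[...,2]<420)&(P[...,1]>200)&(P[...,1]<700)
Q=P[m]
for y in range(200,700,50):
    for x in range(0,700,50):
        s=Q[(Q[:,0]//50*50==x)&(Q[:,1]//50*50==y)]
        if len(s)>5: print((x,y),len(s),s[:,2].min().round(),s[:,2].max().round())
E
```

```text
(400, 250) 210 115.0 159.0
(450, 250) 10 116.0 152.0
(400, 300) 93 120.0 159.0
(450, 300) 22 116.0 157.0
(150, 450) 6 332.0 345.0
(200, 450) 190 303.0 348.0
(150, 500) 121 301.0 348.0
(200, 500) 518 224.0 372.0
(250, 500) 84 116.0 350.0
(300, 500) 76 115.0 131.0
(350, 500) 74 115.0 132.0
(400, 500) 70 115.0 130.0
(450, 500) 68 115.0 131.0
(500, 500) 72 116.0 130.0
(550, 500) 33 116.0 134.0
(50, 550) 23 118.0 160.0
(100, 550) 421 115.0 223.0
(150, 550) 63 115.0 162.0
(200, 550) 158 115.0 361.0
(250, 550) 162 115.0 364.0
(550, 550) 14 127.0 132.0
(100, 600) 71 116.0 222.0
(150, 600) 47 116.0 177.0
(200, 600) 257 117.0 316.0
(250, 600) 373 115.0 347.0
(550, 600) 13 126.0 133.0
(100, 650) 211 119.0 224.0
(150, 650) 157 116.0 221.0
(250, 650) 24 116.0 131.0
(550, 650) 8 126.0 131.0
```

Call:
{"method": "apply_moves", "body": {
  "increments": [
    {"gripper":68,"delta_pos":[0,-2.15,1.85],"dr":[0,0,0]},
    {"gripper":68,"delta_pos":[0,-2.15,1.85],"dr":[0,0,0]},
    {"gripper":68,"delta_pos":[0,-2.15,1.85],"dr":[0,0,0]},
    {"gripper":68,"delta_pos":[0,-2.15,1.85],"dr":[0,0,0]},
    {"gripper":68,"delta_pos":[0,-2.15,1.85],"dr":[0,0,0]}
  ]
}}

```text
t: 0.52
ee_pos: [283.1, 441.5, 230.3]
orientation: [0.307, 1.549, -0.308]
ft_force: [0.3, 0.6, -0.9]
width: 60.6
```

Call:
{"method": "apply_moves", "body": {
  "increments": [
    {"gripper":68,"delta_pos":[0,-2.15,1.85],"dr":[0,0,0]},
    {"gripper":68,"delta_pos":[0,-2.15,1.85],"dr":[0,0,0]},
    {"gripper":68,"delta_pos":[0,-2.15,1.85],"dr":[0,0,0]},
    {"gripper":68,"delta_pos":[0,-2.15,1.85],"dr":[0,0,0]},
    {"gripper":68,"delta_pos":[0,-2.15,1.85],"dr":[0,0,0]}
  ]
}}

```text
t: 0.93
ee_pos: [327.5, 306.8, 230.5]
orientation: [0.307, 1.549, -0.307]
ft_force: [1.1, -0.2, -0.1]
width: 59.8
```

Call:
{"method": "apply_moves", "body": {
  "increments": [
    {"gripper":68,"delta_pos":[0,-2.15,1.85],"dr":[0,0,0]},
    {"gripper":68,"delta_pos":[0,-2.15,1.85],"dr":[0,0,0]},
    {"gripper":68,"delta_pos":[0,-2.15,1.85],"dr":[0,0,0]},
    {"gripper":68,"delta_pos":[0,-2.15,1.85],"dr":[0,0,0]},
    {"gripper":68,"delta_pos":[0,-2.15,1.85],"dr":[0,0,0]}
  ]
}}

```text
t: 1.35
ee_pos: [371.9, 172.2, 230.6]
orientation: [0.307, 1.549, -0.307]
ft_force: [1.3, 0.2, -0.6]
width: 59.3
```

Call:
{"method": "apply_moves", "body": {
  "increments": [
    {"gripper":68,"delta_pos":[0,0,0],"dr":[-0.1,0,0]},
    {"gripper":68,"delta_pos":[0,0,0],"dr":[-0.1,0,0]},
    {"gripper":68,"delta_pos":[0,0,0],"dr":[-0.1,0,0]},
    {"gripper":68,"delta_pos":[0,0,0],"dr":[-0.1,0,0]},
    {"gripper":68,"delta_pos":[0,0,0],"dr":[-0.1,0,0]}
  ]
}}

```text
t: 1.77
ee_pos: [371.8, 173.4, 230.5]
orientation: [-0.089, 1.569, 0.088]
ft_force: [0.3, 0.1, 0.1]
width: 60.0
```

```bash
python3 - <<'E'
from h import *
o=ctrl.get_obs(); R=report(o); print(R.round(4), o["qpos"].round(2)); print("tool-z yaw",np.arctan2(R[1,2],R[0,2]), "delta to start, tool cm",((np.array([372,172,110.8])-o["ee_pos"])@R/10).round(2))
E
```

```text
t 1.7667 tcp [371.8 173.4 230.5] F [0.3 0.1 0.1] w 60.0
[[-5.000e-04 -1.124e-01  9.937e-01]
 [-2.000e-04  9.937e-01  1.124e-01]
 [-1.000e+00 -1.000e-04 -5.000e-04]] [ 0.41  0.1   2.08  0.    0.96 -1.28]
tool-z yaw 0.11267098643886539 delta to start, tool cm [ 1.197e+01 -1.400e-01  1.000e-02]
```

Call:
{"method": "apply_moves", "body": {
  "increments": [
    {"gripper":68,"delta_pos":[2.5,-0.15,0],"dr":[0.008,0,0]},
    {"gripper":68,"delta_pos":[2.5,0,0],"dr":[0,0,0]},
    {"gripper":68,"delta_pos":[2.5,0,0],"dr":[0,0,0]},
    {"gripper":68,"delta_pos":[2.5,0,0],"dr":[0,0,0]},
    {"gripper":68,"delta_pos":[1.4,0,0],"dr":[0,0,0]}
  ]
}}

```text
t: 2.18
ee_pos: [370.8, 171.6, 114.5]
orientation: [-0.079, 1.572, 0.078]
ft_force: [-0.2, -0.1, 0.9]
width: 59.8
```

Call:
{"method": "apply_moves", "body": {
  "increments": [
    {"gripper":68,"delta_pos":[0.5,0,0],"dr":[0,0,0]},
    {"gripper":68,"delta_pos":[0,0,0],"dr":[0,0,0]},
    {"gripper":68,"delta_pos":[0,0,0],"dr":[0,0,0]},
    {"gripper":68,"delta_pos":[0,0,0],"dr":[0,0,0]},
    {"gripper":68,"delta_pos":[0,0,0],"dr":[0,0,0]}
  ]
}}

```text
t: 2.6
ee_pos: [372.8, 172.4, 112.6]
orientation: [-0.078, 1.567, 0.079]
ft_force: [0.1, -0.5, 0.5]
width: 59.8
```

```bash
python3 - <<'E'
from h import *
o=ctrl.get_obs(); R=report(o); print("tool-z yaw",np.arctan2(R[1,2],R[0,2]),R[2].round(4)); n=np.array([.9945,.1048]); print("n.tcp",n@o["ee_pos"][:2],"lat",o["ee_pos"][:2]@[-.1048,.9945],"flag lat",np.array([466.5,182])@[-.1048,.9945])
E
```

```text
t 2.6 tcp [372.8 172.4 112.6] F [ 0.1 -0.5  0.5] w 59.8
tool-z yaw 0.10022838974965116 [-1.e+00  6.e-04  2.e-03]
n.tcp 388.8596093573358 lat 132.39701530988665 flag lat 132.1098
```

Call:
{"method": "apply_moves", "body": {
  "increments": [
    {"gripper":68,"delta_pos":[0.15,0,0.2],"dr":[0,0,0]},
    {"gripper":68,"delta_pos":[0,0,0.5],"dr":[0,0,0]},
    {"gripper":68,"delta_pos":[0,0,0.5],"dr":[0,0,0]},
    {"gripper":68,"delta_pos":[0,0,0.5],"dr":[0,0,0]},
    {"gripper":68,"delta_pos":[0,0,0.5],"dr":[0,0,0]}
  ]
}}

```text
t: 3.02
ee_pos: [394.6, 174.4, 110.3]
orientation: [-0.079, 1.569, 0.079]
ft_force: [-1.6, -0.2, 1.1]
width: 59.5
```

Call:
{"method": "apply_moves", "body": {
  "increments": [
    {"gripper":68,"delta_pos":[0,0,0.5],"dr":[0,0,0]},
    {"gripper":68,"delta_pos":[0,0,0.5],"dr":[0,0,0]},
    {"gripper":68,"delta_pos":[0,0,0.5],"dr":[0,0,0]},
    {"gripper":68,"delta_pos":[0,0,0.5],"dr":[0,0,0]},
    {"gripper":68,"delta_pos":[0,0,0.5],"dr":[0,0,0]}
  ]
}}

```text
t: 3.43
ee_pos: [419.5, 176.9, 110.1]
orientation: [-0.079, 1.569, 0.079]
ft_force: [0.6, -1.0, 0.3]
width: 59.3
```

Call:
{"method": "apply_moves", "body": {
  "increments": [
    {"gripper":68,"delta_pos":[0,0,0.5],"dr":[0,0,0]},
    {"gripper":68,"delta_pos":[0,0,0.5],"dr":[0,0,0]},
    {"gripper":68,"delta_pos":[0,0,0.5],"dr":[0,0,0]},
    {"gripper":68,"delta_pos":[0,0,0.3],"dr":[0,0,0]},
    {"gripper":68,"delta_pos":[0,0,0.2],"dr":[0,0,0]}
  ]
}}

```text
t: 3.85
ee_pos: [439.1, 178.9, 110.2]
orientation: [-0.079, 1.57, 0.079]
ft_force: [-1.6, -0.6, 1.4]
width: 59.8
```

```bash
python3 - <<'E'
from h import *
d=grab("top"); np.save("top1.npy",d,allow_pickle=True); save(d,"t1.png",(60,150,420,370),2)
o=ctrl.get_obs(); R=report(o); print("tool-z yaw",np.arctan2(R[1,2],R[0,2])); n=np.array([.9945,.1048]); print("n.tcp",n@o["ee_pos"][:2])
E
```

```text
t 3.9 tcp [439.4 178.9 110.2] F [ 0.6 -0.7  0.6] w 59.2
tool-z yaw 0.10006668045736875
n.tcp 455.69045688953565
```

View pics/t1.png

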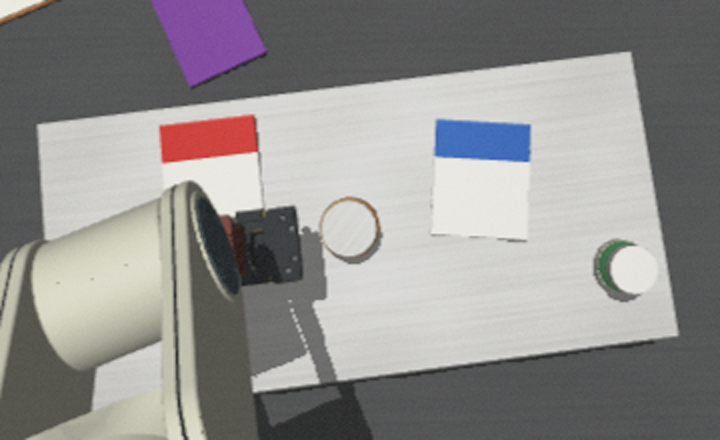

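The flag has turned with the push. Its red/white line is at crop (162,162)-(257,153), close to parallel with the edge, and nothing else has moved. Now I'll measure what is left.

```bash
cat >> h.py <<'E'
def redrep(d,a,b,off=605.07,n=(.9945,.1048)):
    W,t,p=fit(d,1,a,b,4,108); n=np.array(n); pr=W@n
    print("line n:",len(W),"yaw",np.arctan2(-t[0],t[1]).round(4),"resid",np.std((W-p)@[t[1],-t[0]]).round(2),"gap to edge mean",(off-pr).mean().round(2),"ends",(off-pr[[0,-1]]).round(2), "width",np.ptp(W@[-n[1],n[0]]).round(1))
E
python3 - <<'E'
from h import *
d=np.load("top1.npy",allow_pickle=True).item()
C=lambda x,y:(x/2+60,y/2+150)
redrep(d,C(164,162),C(257,153)); redrep(d,C(162,126),C(254,116))
W,t,p=edge(d); print("edge",np.arctan2(-t[0],t[1]),p@[.9945,.1048])
E
```

```text
line n: 40 yaw 0.0989 resid 0.15 gap to edge mean 58.31 ends [58.01 58.26] width 85.6
line n: 40 yaw 0.0988 resid 0.1 gap to edge mean 18.8 ends [18.42 19.04] width 85.3
edge 0.10482665 605.068832498169
```

Call:
{"method": "apply_moves", "body": {
  "increments": [
    {"gripper":68,"delta_pos":[0,0,0.5],"dr":[-0.006,0,0]},
    {"gripper":68,"delta_pos":[0,0,0.5],"dr":[0,0,0]},
    {"gripper":68,"delta_pos":[0,0,0.5],"dr":[0,0,0]},
    {"gripper":68,"delta_pos":[0,0,0.5],"dr":[0,0,0]},
    {"gripper":68,"delta_pos":[0,0,0.5],"dr":[0,0,0]}
  ]
}}

```text
t: 4.32
ee_pos: [464.1, 181.5, 110.2]
orientation: [-0.083, 1.569, 0.083]
ft_force: [-1.2, -1.0, 0.7]
width: 59.8
```

Call:
{"method": "apply_moves", "body": {
  "increments": [
    {"gripper":68,"delta_pos":[0,0,0.5],"dr":[0,0,0]},
    {"gripper":68,"delta_pos":[0,0,0.5],"dr":[0,0,0]},
    {"gripper":68,"delta_pos":[0,0,0.5],"dr":[0,0,0]},
    {"gripper":68,"delta_pos":[0,0,0.3],"dr":[0,0,0]},
    {"gripper":68,"delta_pos":[0,0,0.2],"dr":[0,0,0]}
  ]
}}

```text
t: 4.73
ee_pos: [484.2, 183.6, 110.2]
orientation: [-0.083, 1.569, 0.083]
ft_force: [-2.0, 1.0, 1.4]
width: 59.7
```

```bash
python3 - <<'E'
from h import *
d=grab("top"); np.save("top2.npy",d,allow_pickle=True); save(d,"t2.png",(60,150,420,370),2)
o=ctrl.get_obs(); R=report(o); print("tool-z yaw",np.arctan2(R[1,2],R[0,2])); n=np.array([.9945,.1048]); print("n.tcp",n@o["ee_pos"][:2])
E
```

```text
t 4.7833 tcp [484.3 183.7 110.2] F [ 0.6 -0.1 -0.6] w 59.4
tool-z yaw 0.10609479216172064
n.tcp 500.92340244299885
```

View pics/t2.png

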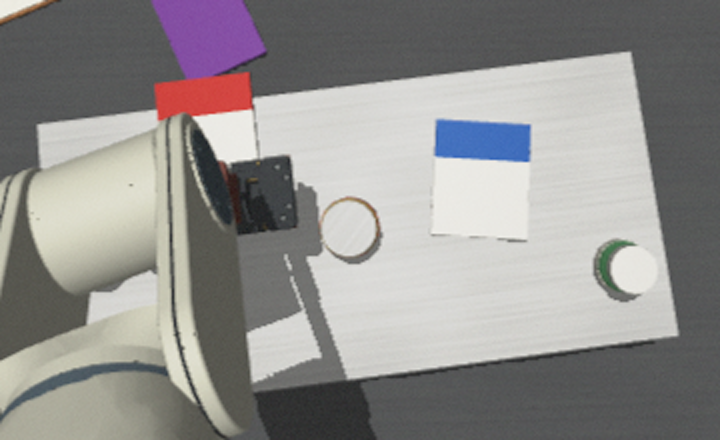

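The red end now overhangs the edge. The line is visible at crop (196,114)-(252,108), the front edge at (157,83)-(249,72), and the tin and blue flag are unchanged.

```bash
python3 - <<'E'
from h import *
d=np.load("top2.npy",allow_pickle=True).item()
C=lambda x,y:(x/2+60,y/2+150)
redrep(d,C(200,114.5),C(250,109.5)); redrep(d,C(157,84),C(249,73))
f=lambda u:212.7-(u-79)*36.7/297
W,t,p=fit(d,1,(190,f(190)),(366,f(366)),5,100); print(np.arctan2(-t[0],t[1]),p@[.9945,.1048])
E
```

```text
line n: 40 yaw 0.1038 resid 0.12 gap to edge mean 12.97 ends [13.05 13.1 ] width 46.4
line n: 13 yaw 0.1678 resid 0.46 gap to edge mean -27.88 ends [-27.08 -31.14] width 77.1
0.10435662 605.0918156250001
```

Call:
{"method": "apply_moves", "body": {
  "increments": [
    {"gripper":68,"delta_pos":[0,0,0.3],"dr":[0,0,0]},
    {"gripper":68,"delta_pos":[0,0,0.3],"dr":[0,0,0]},
    {"gripper":68,"delta_pos":[0,0,0.3],"dr":[0,0,0]},
    {"gripper":68,"delta_pos":[0,0,0.2],"dr":[0,0,0]},
    {"gripper":68,"delta_pos":[0,0,0.1],"dr":[0,0,0]}
  ]
}}

```text
t: 5.2
ee_pos: [495.9, 184.9, 110.2]
orientation: [-0.083, 1.569, 0.083]
ft_force: [-0.5, 0.4, 0.2]
width: 59.7
```

```bash
python3 - <<'E'
from h import *
d=grab("top"); np.save("top3.npy",d,allow_pickle=True); s=grab("side"); np.save("side3.npy",s,allow_pickle=True)
a=cv2.resize(d["img"][160:240,120:240],None,fx=5,fy=5,interpolation=cv2.INTER_CUBIC); b=cv2.resize(s["img"][110:190,170:290],None,fx=5,fy=5,interpolation=cv2.INTER_CUBIC)
cv2.imwrite("pics/t3.png",cv2.resize(np.hstack([a,b])[:,:,::-1],(800,267)))
o=ctrl.get_obs(); R=report(o); n=np.array([.9945,.1048]); print("n.tcp",n@o["ee_pos"][:2])
C=lambda x,y:(x/2+60,y/2+150)
redrep(d,C(200,103),C(248,98)); redrep(d,C(196,103.5),C(248,98))
E
```

```text
t 5.3 tcp [495.8 184.9 110.2] F [0.1 0.6 0.2] w 59.9
n.tcp 512.4476469384207
line n: 40 yaw 0.1083 resid 0.15 gap to edge mean 1.19 ends [1.28 0.95] width 44.7
line n: 40 yaw 0.1052 resid 0.16 gap to edge mean 1.18 ends [0.81 0.99] width 48.4
```

View pics/t3.png

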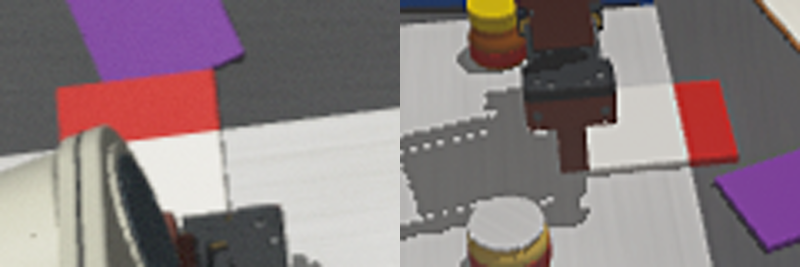

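The line is now about 1.2 mm short of the edge, at right-hand crop (676,85)-(691,163) in the side view. I'll cross-check with the side camera before the last nudge.

```bash
python3 - <<'E'
from h import *
s=np.load("side3.npy",allow_pickle=True).item()
D=lambda x,y:((x-400)/3.3333+170,y/3.3333+110)
n=np.array([.9945,.1048])
W1,t,p=fit(s,1,D(693,180),D(713,262),4,100); print("edge below",len(W1),(W1@n).mean(),np.std(W1@n),np.arctan2(-t[0],t[1]),W1[[0,-1],1])
W2,t2,p2=fit(s,1,D(657,10),D(671,75),4,100); print("edge above",len(W2),(W2@n).mean(),np.std(W2@n),W2[[0,-1],1])
e=(350/1.5,0)
W,t3,p3=fit(s,1,D(677,88),D(690,161),3,108); print("line",len(W),(W@n).mean(),np.std(W@n),np.arctan2(-t3[0],t3[1]),np.ptp(W[:,1]))
# long edge fit
W4,t4,p4=fit(s,1,D(693,180),(428/1.5,445/1.5),5,100); print("edge long",len(W4),(W4@n).mean(),np.std(W4@n),np.arctan2(-t4[0],t4[1]))
E
```

```text
edge below 40 605.790918752519 0.18780067840769415 0.100564554 [130.04830825  48.50273678]
edge above 40 605.92375348651 0.21174286698577882 [364.57404357 278.26964738]
line 40 604.7430939422308 0.16717903911659238 0.107349955 82.64873458187435
edge long 40 605.7162979438972 0.1617182042618457 0.10447879
```

Both cameras agree that 1.1 mm is left. I'll nudge that far, then back off and lift.

Call:
{"method": "apply_moves", "body": {
  "increments": [
    {"gripper":68,"delta_pos":[0,0,0.06],"dr":[0,0,0]},
    {"gripper":68,"delta_pos":[0,0,0.05],"dr":[0,0,0]},
    {"gripper":68,"delta_pos":[0,0,0],"dr":[0,0,0]},
    {"gripper":68,"delta_pos":[0,0,0],"dr":[0,0,0]},
    {"gripper":68,"delta_pos":[0,0,0],"dr":[0,0,0]}
  ]
}}

```text
t: 5.72
ee_pos: [496.3, 184.9, 110.2]
orientation: [-0.084, 1.57, 0.083]
ft_force: [-1.8, -0.1, 1.5]
width: 59.5
```

Call:
{"method": "apply_moves", "body": {
  "increments": [
    {"gripper":68,"delta_pos":[0,0,-0.3],"dr":[0,0,0]},
    {"gripper":68,"delta_pos":[0,0,-0.7],"dr":[0,0,0]},
    {"gripper":68,"delta_pos":[0,0,-1.0],"dr":[0,0,0]},
    {"gripper":68,"delta_pos":[0,0,-1.0],"dr":[0,0,0]},
    {"gripper":68,"delta_pos":[0,0,0],"dr":[0,0,0]}
  ]
}}

```text
t: 6.13
ee_pos: [463.7, 181.2, 109.8]
orientation: [-0.084, 1.572, 0.083]
ft_force: [-0.2, 0.6, -0.1]
width: 59.7
```

Call:
{"method": "apply_moves", "body": {
  "increments": [
    {"gripper":68,"delta_pos":[-2,0,-1],"dr":[0,0,0]},
    {"gripper":68,"delta_pos":[-3,0,-1.5],"dr":[0,0,0]},
    {"gripper":68,"delta_pos":[-3,0,-1.5],"dr":[0,0,0]},
    {"gripper":68,"delta_pos":[-3,0,-1],"dr":[0,0,0]},
    {"gripper":68,"delta_pos":[-2,0,0],"dr":[0,0,0]}
  ]
}}

```text
t: 6.55
ee_pos: [415.4, 176.3, 242.4]
orientation: [-0.083, 1.568, 0.084]
ft_force: [-0.0, 0.8, 0.4]
width: 59.6
```

```bash
python3 - <<'E'
from h import *
d=grab("top"); s=grab("side"); np.save("top4.npy",d,allow_pickle=True); np.save("side4.npy",s,allow_pickle=True)
report(ctrl.get_obs())
a=cv2.resize(d["img"],(400,300)); b=cv2.resize(s["img"],(400,300))
cc=[cv2.resize(i,(400,267),interpolation=cv2.INTER_CUBIC) for i in(d["img"][160:240,120:240],s["img"][110:190,170:290])]
cv2.imwrite("pics/t4.png",np.vstack([np.hstack([a,b]),np.hstack(cc)])[:,:,::-1])
D=lambda x,y:((x-400)/3.3333+170,y/3.3333+110); n=np.array([.9945,.1048])
W,t,p=fit(s,1,D(681,88),D(694,161),3,108); W1,_,_=fit(s,1,D(693,180),(428/1.5,445/1.5),5,100)
print("side gap",(W1@n).mean()-(W@n).mean(),np.std(W@n),"yaw",np.arctan2(-t[0],t[1]))
C=lambda x,y:(x/2+60,y/2+150)
redrep(d,C(160,106),C(248,97)); redrep(d,C(200,102),C(248,97))
E
```

```text
t 6.65 tcp [418.5 177.3 243.6] F [0.1 0.3 0.3] w 59.6
side gap 0.4271365229539015 0.2256427605088536 yaw 0.0998803
line n: 40 yaw 0.1048 resid 0.13 gap to edge mean 0.81 ends [0.74 0.56] width 81.8
line n: 40 yaw 0.1055 resid 0.16 gap to edge mean 0.79 ends [0.9  0.51] width 44.7
```

View pics/t4.png

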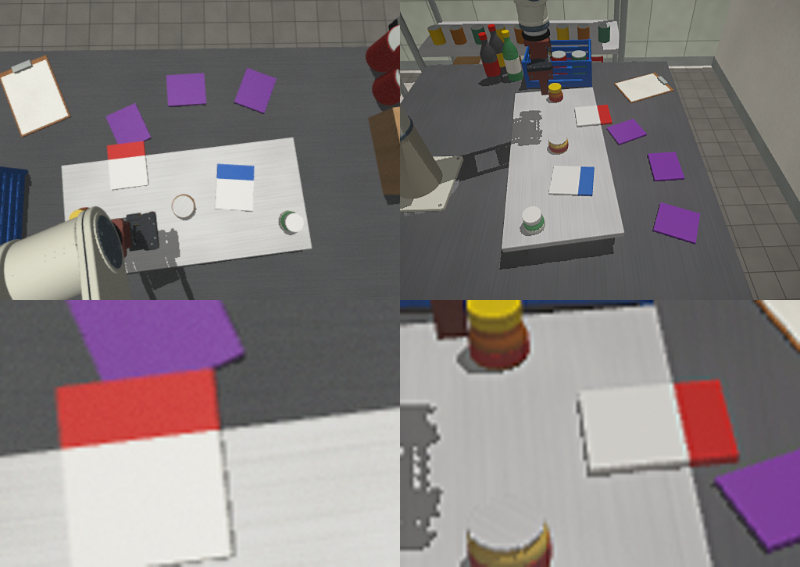

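The line lies along the edge, with a gap of 0.4 to 0.8 mm, a skew under about 0.005 rad, and the hand clear. I'll do one quick check that the other objects haven't moved, then hand in.

```bash
python3 - <<'E'
from h import *
a=np.load("side.npy",allow_pickle=True).item()["img"].astype(int); b=np.load("side4.npy",allow_pickle=True).item()["img"].astype(int)
D=np.abs(a-b).max(2)>60
for k,(x0,y0,x1,y1) in dict(blue=(185,205,255,255),tin=(185,165,222,200),pickle=(150,260,190,302),sauce=(188,104,212,132)).items(): print(k,D[y0:y1,x0:x1].mean().round(3))
ctrl.close_job()
E
```

```text
blue 0.0
tin 0.032
pickle 0.0
sauce 0.024
the job is handed in; nothing more can be done
```

The red flag is out and the job is handed in. I pushed its rear edge with both fingertips, square to the riser's far edge, so it slid and turned into line without being lifted. Then I backed the hand off along the riser and raised it clear, about 6.7 s in.

- **Line to edge:** the red/white line ended just short of the edge, by 0.8 mm in the top camera and 0.4 mm in the side camera. That puts all the white on the riser, with less than 1 mm of red possibly still over it.
- **Disagreement:** my last nudge was meant to close a 1.1 mm gap, but the flag moved only about 0.5 mm. I left it, because what remained was within the camera accuracy.
- **Angle:** the line and the edge agree within 0.001 rad in the top view and about 0.005 rad in the side view.
- **Other things:** before and after side views show no change at the blue flag or the pickle jar. About 3% of pixels changed around the tin and 2% around the sauce jar. I put that down to shadows and the flag or arm coming into those crops, as neither looked moved in the pictures. I did not check either position by measurement.
- **Force:** readings after each move stayed within about 2 N on any axis.

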